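Dry-fit the ceramic lamp stem

ROBOT

A 6-joint arm with a two-finger parallel gripper is mounted at the origin on the work surface. World frame = base frame: x ahead of the robot, y to its left, z up, the work surface at z = 0. Lengths are in m, angles in rad, forces in N, time in s.
With the tool pointing down it reaches from about 0.225 to 0.875 m from the base axis. Payload 3.4 kg.
Tool frame: the origin (TCP) lies where the fingers leave the gripper's body, on its centre line; the fingertips stand 73 mm ahead of it and the grasp point (between the pads) lies 54 mm ahead of it (nose_length is the distance from the TCP to the fingertips, in m); x points along the fingers, y is the direction in which the jaws open and shut, and the axes are right-handed (so a half turn about x gives the same grasp; the last joint's range is limited). The gripper opens to 85 mm and grips with 20 to 120 N. Pads are 22 mm wide; open, the fingers measure 114 mm over their backs; the gripper's body (76 mm by 85 mm) begins 54 mm behind the grasp point. The pads swing forward as they close: fully open they stand 13 mm farther back than shut.
Start: joints at [-1.424, 0.276, 1.505, -0, 1.361, -0.121], TCP at [0.152, -0.555, 0.304] pointing down, gripper open.
Joint ranges: [-2.89, 2.89], [-0.75, 2.08], [0.22, 2.7], [-1.18, 4.32], [0.11, 2.71], [-2.7, 2.7]. Speed limits (rad/s): [2.57, 2.57, 3.14, 3.14, 3.14, 3.14].

INTERFACE

Orientations are given as a unit quaternion [w, x, y, z].
In Python, from plant import sense, get_image, hand_in, nose_length gives the robot as it stands.
- The arm moves only by the shell command python3 -m handwheel 'ROWS' [FORCE]. ROWS is JSON, a list of rows, each an object of numbers: "hand": the opening, from 0 (shut) to 1 (fully open); "dx", "dy", "dz": the shift along the tool's x, y, z in m; "rx", "ry", "rz": the turn, a rotation vector about the tool's x, y, z in degrees. In form: [{"hand": .., "dx": .., "dy": .., "dz": .., "rx": .., "ry": .., "rz": ..}, ...]. A call has 1 to 10 rows; each row shifts and turns the commanded pose from where the row before left it, along the tool's axes as they then stand; what a row does not reach is not made up. A row lasts 1/8 s, in which the tool goes at most 62.5 mm and 10.7 degrees, less where a joint would pass 70% of its speed; a pose out of reach is approached as far as the arm can. A call with a gripper value outside its range is refused whole. The fingers move at their own pace and stop on an object; FORCE is the grip in N (left out, the last holds). Time passes only in rows, so rows that do not move let the fingers close. It gives the time, the measured TCP pose, the force and the opening at its end, in the units of the state.
- sense(): the state, without advancing time (a new reading comes with each control period).
- get_image(name): name is "side" or "top" or "wrist"; returns a dict with "img" (400x640x3 uint8, red, green, blue), "mtx" (3x3 intrinsics, pixels), "rvec" (rotation vector, rad) and "tvec" (3), from world to camera coordinates, as OpenCV has them; the wrist camera has in their place "mount" (4x4, takes a point from camera to tool coordinates, whose origin is the TCP and whose axes are the tool frame's). Camera axes: x right, y down, z forward; pixel columns grow to the right and rows downward; lengths in m; the calibration is good to about 2 mm. A picture is of the moment at which its call begins: read the wrist's pose just before it. There is no depth.
- hand_in(): hands the job in, once; it reports no verdict.
The state is a dict: "clock": time; "q": joint angles; "joint_velocities": joint speeds; "joint_torque": joint torques, N m; "eef_pos": TCP position; "tool_rot": TCP orientation; "wrist_force": force on the tool from outside, world axes, zero at the start; "wrist_torque": the same for the moment, N m; "finger_gap": finger opening in m.
Only numpy, scipy, OpenCV 4.12 (cv2) and the standard library are available. Lean on these libraries where they do the work, as an engineer would, in place of code of your own. Each camera call takes 0.05 s, during which the arm holds its last target. There are 200 camera calls.

TASK

Dry-fit the ceramic lamp on its wooden foot: slip the tall ceramic ring (not the flat one) over the steel post so that it sits flat on the bell, then put the domed cap over the top of the post so that it rests flat on the ring. Lower each piece onto its seat rather than dropping it, and leave the stack standing upright.

Things in the scene. Friction and masses are not known exactly. Their poses are not given: they have to be found in the camera images.
- post_top (a point): Centre of the upper end of a vertical steel post (12 mm diameter, z up), 126 mm above the table. Part of a lamp stem fixed to the table: round wooden foot (110 mm across, 18 mm high), on it a white ceramic bell (40 mm high, 84 mm across below, 58 mm across at its flat top). The bell's flat top, the ring's seat, is 68 mm below this point.
- ring_center (a point): Centre (half-way up, on the axis) of the loose tall white ceramic ring standing on the table, hole upright: 52 mm outside diameter, 44 mm high, 28 mm through hole, about 145 g; z along its axis. Seated on the bell, it is 46 mm below the post's upper end. A flat ring (60 mm across, 16 mm high) nearby is not to be used.
- cap_center (a point): Centre (half-way up, on the axis) of the loose white ceramic cap standing on the table, mouth down, closed dome up: 48 mm diameter, sides straight over the lower 30 mm, 46 mm high; blind hole below 28 mm wide, 30 mm deep; about 140 g; z up. Seated on the ring (24 mm of post stick out of it), it is 1 mm below the post's upper end.
Mind the look-alikes: they are no part of the job. What is shaped like the part that bears ring_center but pink or yellow is not meant. What is shaped like the part that bears cap_center but pink or purple is not meant.

How it is judged:
On the way:
1. the tall ring sits flat on the bell, round the post, before the cap is put on (horizontal distance between ring_center and post_top below 0.012 m and z of ring_center in the frame of post_top between -0.052 and -0.04 m and angle between ring_center's own z axis and vertical below 0.17 rad and horizontal distance between cap_center and post_top above 0.05 m), for 0.2 s.
At the end, for the whole second after the job is handed in: The tall ring sits round the post on the bell (centre within 12 mm of the post's axis and 6 mm of its seated height, upright within 10 degrees); the cap sits over the post on the ring (same tolerances); both are at rest (horizontal distance between each of ring_center, cap_center and post_top below 0.012 m and z of ring_center in the frame of post_top between -0.052 and -0.04 m and angle between each of ring_center, cap_center's own z axis and vertical below 0.17 rad and z of cap_center in the frame of post_top between -0.007 and 0.005 m and linear speed of each of tall_ring, cap below 0.02 m/s); the robot touches nothing.
It fails at once if the ring is dropped onto its seat (faster than 0.6 m/s while on the post) (horizontal distance between ring_center and post_top below 0.015 m and z of ring_center in the frame of post_top below 0.02 m and linear speed of tall_ring above 0.6 m/s).
It fails at once if the cap is dropped onto its seat (faster than 0.6 m/s while over the post) (horizontal distance between cap_center and post_top below 0.015 m and z of cap_center in the frame of post_top below 0.03 m and linear speed of cap above 0.6 m/s).
It also fails if it takes over 54 s, if anything falls off the work surface, if the arm or the gripper's body presses on something with over 40 N, if the wrist force passes 120 N, or if a joint passes its speed limit or range.

## Working session

There is one attempt and no reset: what is moved stays moved. The work goes in short steps, Python scripts to look and compute and a shell command to move; the robot and the scene stay as the last step left them, time stands still between calls to the robot, and variables do not carry over. Pictures are saved under pics/ and viewed, about 8 in all and at most 12, crops included, and the job is handed in when it is done.

```bash
mkdir -p pics; ls
python3 - <<'E'
from plant import *
import cv2,numpy as np
s=sense();print({k:np.round(v,3).tolist() for k,v in s.items()},nose_length)
for n in("side","top"):
    d=get_image(n);cv2.imwrite(f"pics/{n}0.png",d["img"][:,:,::-1]);print(n,d["mtx"],d["rvec"],d["tvec"])
E
```

```text
pics
{'clock': 0.0, 'q': [-1.424, 0.277, 1.506, 0.0, 1.361, -0.121], 'joint_velocities': [0.001, 0.001, -0.001, -0.0, -0.001, -0.002], 'joint_torque': [-0.0, -41.677, -24.581, 0.0, 0.011, 0.0], 'eef_pos': [0.152, -0.554, 0.303], 'tool_rot': [-0.094, -0.701, -0.095, 0.701], 'wrist_force': [-1.235, 0.07, 1.192], 'wrist_torque': [-0.019, 0.013, 0.039], 'finger_gap': 0.086} 0.0726
side [[446.67020367   0.         321.73158142]
 [  0.         446.67020367 200.64019826]
 [  0.           0.           1.        ]] [ 0.09899544 -2.78571985  1.37358006] [0.50140341 0.12568402 0.99874147]
top [[394.77627251   0.         312.89533405]
 [  0.         394.77627251 201.46930871]
 [  0.           0.           1.        ]] [ 2.12427194 -2.11939335  0.2086503 ] [-0.03003376  0.52230055  0.99240625]
```

View pics/top0.png

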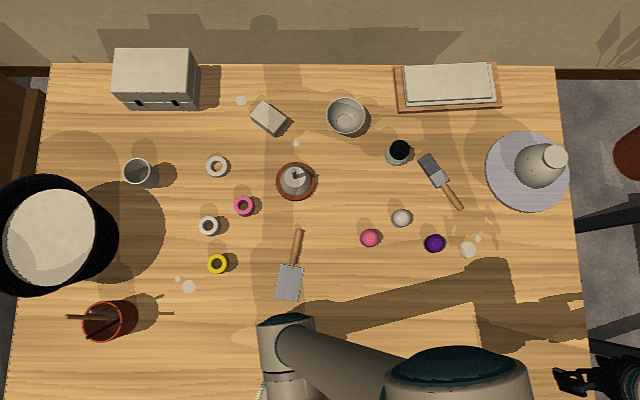

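View pics/side0.png

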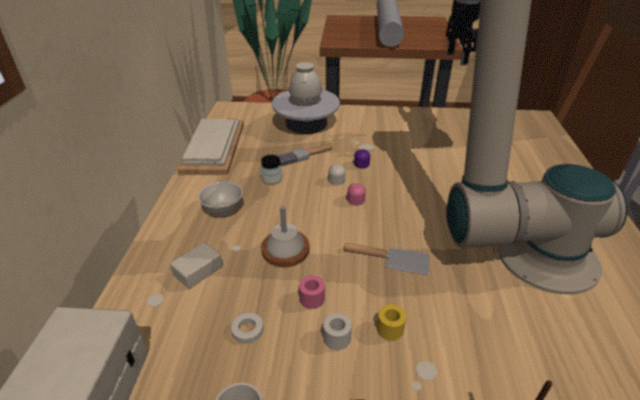

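Top view candidates:
- **Ring:** white tall (209,225), white flat (217,166), pink (244,205) and yellow (217,264). I choose (209,225).
- **Cap:** white (401,217), pink (370,238) and purple (434,243). I choose (401,217).
- **Look-alikes elsewhere:** the jar (399,152) and bowl (346,116) are not parts.
- **Post:** about (295,175).

In the side view, the ring is at (337,331), the cap at (337,174) and the post top at (283,207). Next is one composite of close crops to check the choice.

Run:
```python
import cv2,numpy as np
t=cv2.imread("pics/top0.png");s=cv2.imread("pics/side0.png")
def c(i,u,v,r=33): return cv2.resize(i[v-r:v+r,u-r:u+r],(264,264),interpolation=cv2.INTER_NEAREST)
cv2.imwrite("pics/crops.png",np.vstack([np.hstack([c(t,209,225),c(t,401,217),c(t,295,180)]),np.hstack([c(s,337,331),c(s,337,174),c(s,285,232)])]))
```

```text
(no output)
```

View pics/crops.png

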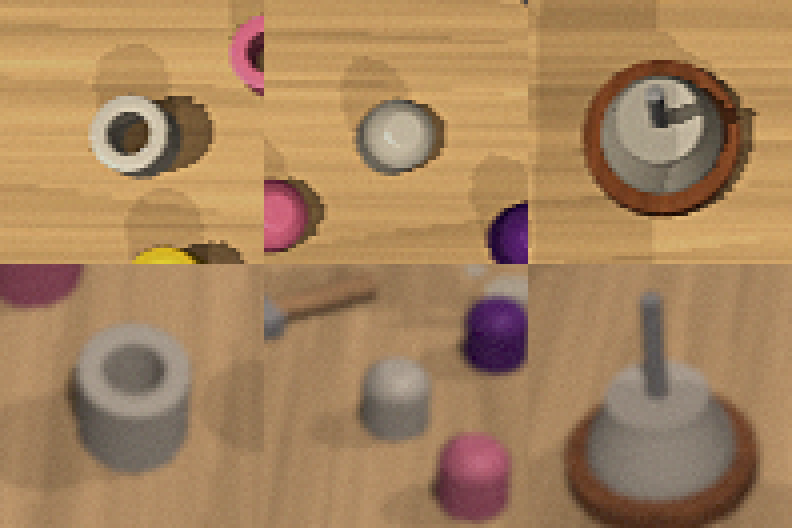

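The crops confirm it: the tall white ring with its hole (top 208.3,225.5; side rim 337.3,324.5), the white domed cap (top 401,218; side 337,174.4), and the post tip (top 294,170; side 282.8,207.5).

```bash
cat > h.py <<'E'
from plant import *
import cv2,numpy as np
from scipy.spatial.transform import Rotation as Ro
def cam(n):
    d=get_image(n); R=cv2.Rodrigues(np.array(d["rvec"],float))[0]; return d,np.array(d["mtx"]),R,np.array(d["tvec"]).ravel()
def onplane(K,R,t,uv,z):
    r=R.T@np.linalg.inv(K)@np.array([*uv,1.]); c=-R.T@t; return c+r*(z-c[2])/r[2]
def tool():
    s=sense(); q=s["tool_rot"]; return s,Ro.from_quat([q[1],q[2],q[3],q[0]]).as_matrix(),np.array(s["eef_pos"])
def wristpix(uv,z,d,M,p):
    m=np.array(d["mount"]); r=M@m[:3,:3]@np.linalg.inv(d["mtx"])@np.array([*uv,1.]); c=M@m[:3,3]+p
    return c+r*(z-c[2])/r[2]
E
python3 - <<'E'
from h import *
C={n:cam(n)[1:] for n in("top","side")}
for nm,z,a,b in[("ring",.044,(208.3,225.5),(337.3,324.5)),("cap",.026,(401.2,218),(337,174.4)),("post",.126,(294,170),(282.8,207.5)),("bell",.058,(294.8,177),(285,229)),
 ("pinkring",.044,(244,205),(312,285)),("yel",.044,(217,264),(392,315)),("pcap",.03,(370,238),(357,193)),("purp",.03,(434,243),(362,158))]:
    print(nm,[np.round(onplane(*C[n],uv,z),4) for n,uv in(("top",a),("side",b))])
s,M,p=tool();print(s["clock"],p,M.round(3))
E
```

```text
ring [array([0.4586, 0.2456, 0.044 ]), array([0.4566, 0.2484, 0.044 ])]
cap [array([ 0.4826, -0.2661,  0.026 ]), array([ 0.4796, -0.2573,  0.026 ])]
post [array([0.5872, 0.0185, 0.126 ]), array([0.5829, 0.0217, 0.126 ])]
bell [array([0.5869, 0.0193, 0.058 ]), array([0.5831, 0.0125, 0.058 ])]
pinkring [array([0.5136, 0.1539, 0.044 ]), array([0.5103, 0.1584, 0.044 ])]
yel [array([0.3588, 0.2179, 0.044 ]), array([0.3576, 0.2204, 0.044 ])]
pcap [array([ 0.4282, -0.1803,  0.03  ]), array([ 0.4247, -0.1705,  0.03  ])]
purp [array([ 0.4154, -0.3493,  0.03  ]), array([ 0.4121, -0.3393,  0.03  ])]
0.2 [ 0.15212452 -0.5542836   0.30338674] [[-0.     0.265 -0.964]
 [ 0.001 -0.964 -0.265]
 [-1.    -0.001 -0.   ]]
```

```bash
python3 -m handwheel '[{"hand":1,"dx":0,"dy":-0.046,"dz":-0.034,"rx":0,"ry":0,"rz":0},{"hand":1,"dx":0,"dy":-0.046,"dz":-0.034,"rx":0,"ry":0,"rz":0},{"hand":1,"dx":0,"dy":-0.046,"dz":-0.034,"rx":0,"ry":0,"rz":0},{"hand":1,"dx":0,"dy":-0.046,"dz":-0.034,"rx":0,"ry":0,"rz":0},{"hand":1,"dx":0,"dy":-0.046,"dz":-0.034,"rx":0,"ry":0,"rz":0},{"hand":1,"dx":0,"dy":-0.046,"dz":-0.034,"rx":0,"ry":0,"rz":0},{"hand":1,"dx":0,"dy":-0.046,"dz":-0.034,"rx":0,"ry":0,"rz":0},{"hand":1,"dx":0,"dy":-0.046,"dz":-0.034,"rx":0,"ry":0,"rz":0},{"hand":1,"dx":0,"dy":-0.046,"dz":-0.034,"rx":0,"ry":0,"rz":0},{"hand":1,"dx":0,"dy":-0.046,"dz":-0.034,"rx":0,"ry":0,"rz":0}]' 40
python3 - <<'E'
from h import *
s,M,p=tool(); d=get_image("wrist")
print(s["clock"],p,M.round(3),np.round(d["mount"],4),d["mtx"])
E
```

```text
clock: 1.45
eef_pos: [0.3586, -0.0192, 0.3042]
tool_rot: [0.095, 0.701, 0.094, -0.7]
wrist_force: [0.9, -0.4, 0.7]
finger_gap: 0.0858
1.45 [ 0.35858546 -0.01916804  0.30415076] [[ 0.001  0.264 -0.964]
 [-0.001 -0.964 -0.264]
 [-1.     0.001 -0.001]] [[-3.000e-04 -3.073e-01  9.516e-01 -7.090e-02]
 [ 1.000e+00 -7.000e-04  0.000e+00  8.000e-04]
 [ 7.000e-04  9.516e-01  3.073e-01 -7.930e-02]
 [ 0.000e+00  0.000e+00  0.000e+00  1.000e+00]] [[351.02775798   0.         321.2957363 ]
 [  0.         351.02775798 195.86883328]
 [  0.           0.           1.        ]]
```

```bash
python3 -m handwheel '[{"hand":1,"dx":0.01,"dy":-0.046,"dz":-0.033,"rx":0,"ry":0,"rz":0},{"hand":1,"dx":0.02,"dy":-0.046,"dz":-0.033,"rx":0,"ry":0,"rz":0},{"hand":1,"dx":0.02,"dy":-0.046,"dz":-0.033,"rx":0,"ry":0,"rz":0},{"hand":1,"dx":0.02,"dy":-0.046,"dz":-0.033,"rx":0,"ry":0,"rz":0},{"hand":1,"dx":0.02,"dy":-0.046,"dz":-0.033,"rx":0,"ry":0,"rz":0},{"hand":1},{"hand":1}]'
python3 - <<'E'
from h import *
s,M,p=tool(); d=get_image("wrist"); im=d["img"][:,:,::-1].copy()
m=np.array(d["mount"]); X=m[:3,:3].T@(M.T@(np.array([.4576,.247,.044])-p)-m[:3,3]); u=d["mtx"]@X; u=u[:2]/u[2]
print(p,u); cv2.imwrite("pics/w1.png",im)
E
```

```text
[ 0.36021981 -0.01232072  0.30417509] [ 53.55752546 -22.68167748]validation failed for argument at $[5]...
```

View pics/w1.png

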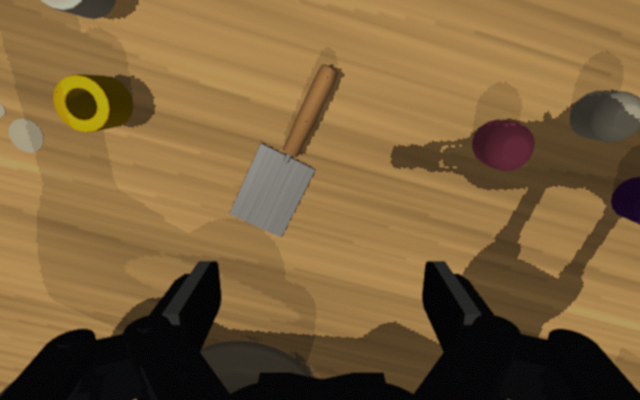

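The move was refused because every row needs all its keys. The picture shows only the spatula area, so I resend the move in full.

```bash
python3 -m handwheel '[{"hand":1,"dx":0.01,"dy":-0.045,"dz":-0.0325,"rx":0,"ry":0,"rz":0},{"hand":1,"dx":0.02,"dy":-0.045,"dz":-0.0325,"rx":0,"ry":0,"rz":0},{"hand":1,"dx":0.02,"dy":-0.045,"dz":-0.0325,"rx":0,"ry":0,"rz":0},{"hand":1,"dx":0.02,"dy":-0.045,"dz":-0.0325,"rx":0,"ry":0,"rz":0},{"hand":1,"dx":0.02,"dy":-0.045,"dz":-0.0325,"rx":0,"ry":0,"rz":0},{"hand":1,"dx":0,"dy":0,"dz":0,"rx":0,"ry":0,"rz":0},{"hand":1,"dx":0,"dy":0,"dz":0,"rx":0,"ry":0,"rz":0}]'
python3 - <<'E'
from h import *
s,M,p=tool(); d=get_image("wrist"); im=d["img"][:,:,::-1].copy()
m=np.array(d["mount"]); X=m[:3,:3].T@(M.T@(np.array([.4576,.247,.044])-p)-m[:3,3]); u=d["mtx"]@X; u=u[:2]/u[2]
print(p,u); cv2.imwrite("pics/w2.png",im)
np.savez("w2.npz",M=M,p=p)
E
```

```text
clock: 2.42
eef_pos: [0.4553, 0.238, 0.2135]
tool_rot: [-0.095, -0.7, -0.094, 0.701]
wrist_force: [-0.3, -0.1, -0.1]
finger_gap: 0.0852
[0.45527993 0.23800574 0.21349591] [308.70605506 191.57745291]
```

View pics/w2.png

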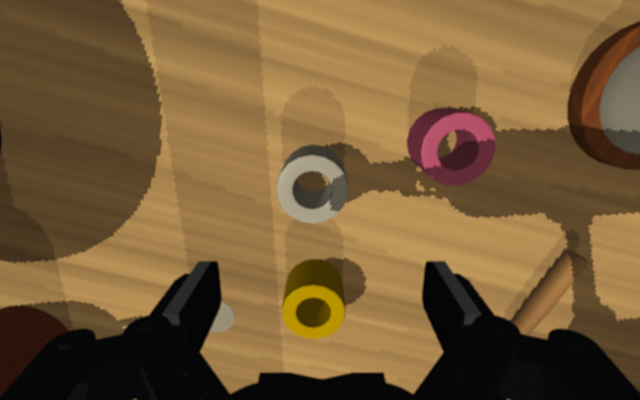

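The wrist view shows the white ring's top face centred at about (312,187). The pink ring is at (457,148) and the yellow at (314,312).

Run:
```python
from h import *
d=get_image("wrist"); z=np.load("w2.npz"); w=wristpix((312,187.5),.044,d,z["M"],z["p"]); s,M,p=tool()
print(w,p,M.T@(np.array([*w[:2],.080])-p))
```

```text
[0.46117245 0.24550431 0.044     ] [0.45534336 0.23756325 0.21431179] [ 0.13430847 -0.00621162 -0.00770363]
```

```bash
python3 -m handwheel '[{"hand":1,"dx":0.014,"dy":-0.0065,"dz":-0.007,"rx":0,"ry":0,"rz":0},{"hand":1,"dx":0.03,"dy":0,"dz":0,"rx":0,"ry":0,"rz":0},{"hand":1,"dx":0.03,"dy":0,"dz":0,"rx":0,"ry":0,"rz":0},{"hand":1,"dx":0.03,"dy":0,"dz":0,"rx":0,"ry":0,"rz":0},{"hand":1,"dx":0.02,"dy":0,"dz":0,"rx":0,"ry":0,"rz":0},{"hand":1,"dx":0.01,"dy":0,"dz":0,"rx":0,"ry":0,"rz":0},{"hand":1,"dx":0,"dy":0,"dz":0,"rx":0,"ry":0,"rz":0}]' 30; python3 -m handwheel '[{"hand":0,"dx":0,"dy":0,"dz":0,"rx":0,"ry":0,"rz":0},{"hand":0,"dx":0,"dy":0,"dz":0,"rx":0,"ry":0,"rz":0},{"hand":0,"dx":0,"dy":0,"dz":0,"rx":0,"ry":0,"rz":0},{"hand":0,"dx":0,"dy":0,"dz":0,"rx":0,"ry":0,"rz":0},{"hand":0,"dx":0,"dy":0,"dz":0,"rx":0,"ry":0,"rz":0},{"hand":0,"dx":0,"dy":0,"dz":0,"rx":0,"ry":0,"rz":0}]' 30
```

```text
clock: 3.4
eef_pos: [0.4604, 0.2468, 0.0794]
tool_rot: [-0.094, -0.7, -0.094, 0.701]
wrist_force: [0.5, -0.2, 1.1]
finger_gap: 0.0854
clock: 4.15
eef_pos: [0.4611, 0.2473, 0.0809]
tool_rot: [0.094, 0.702, 0.095, -0.7]
wrist_force: [0.3, -0.1, 5.4]
finger_gap: 0.0513
```

```bash
python3 -m handwheel '[{"hand":0,"dx":-0.015,"dy":0,"dz":0,"rx":0,"ry":0,"rz":0},{"hand":0,"dx":-0.04,"dy":0,"dz":0,"rx":0,"ry":0,"rz":0},{"hand":0,"dx":-0.04,"dy":0,"dz":0,"rx":0,"ry":0,"rz":0},{"hand":0,"dx":-0.04,"dy":0,"dz":0,"rx":0,"ry":0,"rz":0},{"hand":0,"dx":-0.025,"dy":0.034,"dz":-0.013,"rx":0,"ry":0,"rz":0},{"hand":0,"dx":0,"dy":0.034,"dz":-0.013,"rx":0,"ry":0,"rz":0},{"hand":0,"dx":0,"dy":0.051,"dz":-0.02,"rx":0,"ry":0,"rz":0},{"hand":0,"dx":0,"dy":0.051,"dz":-0.02,"rx":0,"ry":0,"rz":0},{"hand":0,"dx":0,"dy":0,"dz":0,"rx":0,"ry":0,"rz":0},{"hand":0,"dx":0,"dy":0,"dz":0,"rx":0,"ry":0,"rz":0}]' 30
python3 - <<'E'
from h import *
s,M,p=tool(); d=get_image("wrist"); im=d["img"][:,:,::-1].copy()
m=np.array(d["mount"]); X=m[:3,:3].T@(M.T@(np.array([.585,.020,.126])-p)-m[:3,3]); u=d["mtx"]@X; u=u[:2]/u[2]
print(p,u); cv2.imwrite("pics/w3.png",im)
np.savez("w3.npz",M=M,p=p)
E
```

```text
clock: 5.4
eef_pos: [0.5685, 0.1007, 0.24]
tool_rot: [-0.094, -0.7, -0.094, 0.701]
wrist_force: [-0.3, 0.5, -2.0]
finger_gap: 0.0513
[0.56850794 0.10070372 0.23995699] [463.05617256 236.9505453 ]
```

View pics/w3.png

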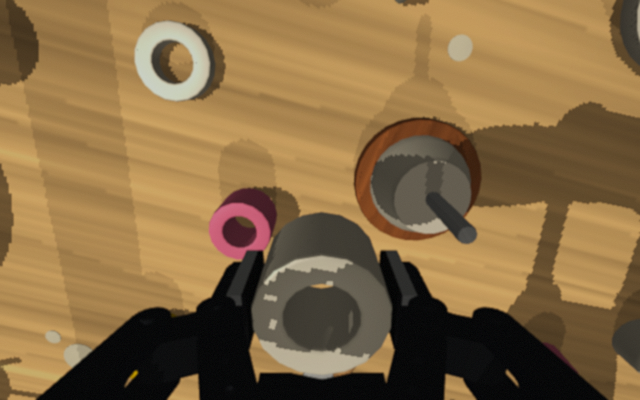

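The ring is held upright, its upper face centred at (321,315). The post tip is at (467,235).

Run:
```python
from h import *
d=get_image("wrist"); z=np.load("w3.npz"); w=wristpix((467,235),.126,d,z["M"],z["p"]); r=wristpix((321,315),z["p"][2]-.037,d,z["M"],z["p"]);s,M,p=tool()
print("post",w,"ring",r,p,M.round(3), M.T@(w-r), M.T@(r-p))
```

```text
post [0.5867357 0.0182845 0.126    ] ring [0.56768881 0.09984853 0.20295699] [0.56815457 0.10152453 0.23996825] [[-0.001  0.265 -0.964]
 [ 0.    -0.964 -0.265]
 [-1.    -0.001  0.001]] [0.07690965 0.08373958 0.00323155] [0.03701105 0.00151424 0.00086529]
```

```bash
python3 -m handwheel '[{"hand":0,"dx":0,"dy":0.028,"dz":0.001,"rx":0,"ry":0,"rz":0},{"hand":0,"dx":0,"dy":0.028,"dz":0.001,"rx":0,"ry":0,"rz":0},{"hand":0,"dx":0,"dy":0.027,"dz":0.001,"rx":0,"ry":0,"rz":0},{"hand":0,"dx":0,"dy":0,"dz":0,"rx":0,"ry":0,"rz":0},{"hand":0,"dx":0.015,"dy":0,"dz":0,"rx":0,"ry":0,"rz":0},{"hand":0,"dx":0.015,"dy":0,"dz":0,"rx":0,"ry":0,"rz":0},{"hand":0,"dx":0,"dy":0,"dz":0,"rx":0,"ry":0,"rz":0},{"hand":0,"dx":0,"dy":0,"dz":0,"rx":0,"ry":0,"rz":0}]' 30
python3 - <<'E'
from h import *
s,M,p=tool(); d=get_image("wrist"); im=d["img"][:,:,::-1].copy(); cv2.imwrite("pics/w4.png",im[150:400,150:500])
print(p,M.T@(np.array([.5867,.0184,0])-p))
E
```

```text
clock: 6.5
eef_pos: [0.5882, 0.0203, 0.2096]
tool_rot: [-0.095, -0.701, -0.095, 0.701]
wrist_force: [0.7, -0.1, -1.4]
finger_gap: 0.0514
[0.58818724 0.02026144 0.20962635] [0.20962684 0.00142692 0.00185299]
```

View pics/w4.png

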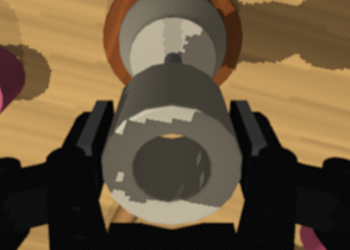

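The post stands in line with the ring (crop 172,60). Lowering slowly.

```bash
python3 -m handwheel '[{"hand":0,"dx":0.012,"dy":0.0,"dz":0.001,"rx":0,"ry":0,"rz":0},{"hand":0,"dx":0.015,"dy":0,"dz":0,"rx":0,"ry":0,"rz":0},{"hand":0,"dx":0.015,"dy":0,"dz":0,"rx":0,"ry":0,"rz":0},{"hand":0,"dx":0.015,"dy":0,"dz":0,"rx":0,"ry":0,"rz":0},{"hand":0,"dx":0.009,"dy":0,"dz":0,"rx":0,"ry":0,"rz":0},{"hand":0,"dx":0.002,"dy":0,"dz":0,"rx":0,"ry":0,"rz":0},{"hand":0,"dx":0,"dy":0,"dz":0,"rx":0,"ry":0,"rz":0},{"hand":0,"dx":0,"dy":0,"dz":0,"rx":0,"ry":0,"rz":0}]' 30; python3 -m handwheel '[{"hand":0,"dx":0.002,"dy":0,"dz":0,"rx":0,"ry":0,"rz":0},{"hand":0,"dx":0,"dy":0,"dz":0,"rx":0,"ry":0,"rz":0},{"hand":0,"dx":0,"dy":0,"dz":0,"rx":0,"ry":0,"rz":0}]' 30
```

```text
clock: 7.55
eef_pos: [0.5877, 0.0196, 0.1425]
tool_rot: [0.095, 0.701, 0.094, -0.7]
wrist_force: [-0.1, 0.1, -1.6]
finger_gap: 0.051
clock: 7.92
eef_pos: [0.5873, 0.0195, 0.14]
tool_rot: [0.094, 0.701, 0.094, -0.701]
wrist_force: [-0.4, -0.4, -1.9]
finger_gap: 0.0509
```

```bash
python3 -m handwheel '[{"hand":0,"dx":0.001,"dy":0,"dz":0,"rx":0,"ry":0,"rz":0},{"hand":0,"dx":0.001,"dy":0,"dz":0,"rx":0,"ry":0,"rz":0},{"hand":0,"dx":0,"dy":0,"dz":0,"rx":0,"ry":0,"rz":0},{"hand":0,"dx":0,"dy":0,"dz":0,"rx":0,"ry":0,"rz":0}]' 30
```

```text
clock: 8.43
eef_pos: [0.5873, 0.0195, 0.139]
tool_rot: [0.095, 0.701, 0.094, -0.701]
wrist_force: [-1.1, -0.6, 4.9]
finger_gap: 0.0511
```

The wrist force swung from -1.9 to +4.9 N at the expected height, so the ring is seated. Releasing and rising.

```bash
python3 -m handwheel '[{"hand":0.75,"dx":0,"dy":0,"dz":0,"rx":0,"ry":0,"rz":0},{"hand":0.8,"dx":0,"dy":0,"dz":0,"rx":0,"ry":0,"rz":0},{"hand":1,"dx":0,"dy":0,"dz":0,"rx":0,"ry":0,"rz":0},{"hand":1,"dx":0,"dy":0,"dz":0,"rx":0,"ry":0,"rz":0},{"hand":1,"dx":-0.02,"dy":0,"dz":0,"rx":0,"ry":0,"rz":0},{"hand":1,"dx":-0.03,"dy":0,"dz":0,"rx":0,"ry":0,"rz":0},{"hand":1,"dx":-0.03,"dy":0,"dz":0,"rx":0,"ry":0,"rz":0},{"hand":1,"dx":-0.03,"dy":0,"dz":0,"rx":0,"ry":0,"rz":0},{"hand":1,"dx":0,"dy":0,"dz":0,"rx":0,"ry":0,"rz":0}]' 30
python3 - <<'E'
from h import *
s,M,p=tool(); d=get_image("wrist"); im=d["img"][:,:,::-1].copy()
S=get_image("side")["img"][190:270,230:340,::-1]
c=np.array([.481,-.262]); v=np.array([*(c-p[:2]),0]); print(p,M.T@v)
np.savez("w5.npz",M=M,p=p); cv2.imwrite("pics/w5.png",np.vstack([im[60:310,110:550],cv2.resize(S,(440,320))]))
E
```

```text
clock: 9.55
eef_pos: [0.5886, 0.0195, 0.2504]
tool_rot: [0.095, 0.703, 0.094, -0.699]
wrist_force: [0.2, -0.3, -0.0]
finger_gap: 0.0853
[0.58858145 0.01945978 0.2503755 ] [-0.00044844  0.24295821  0.17822594]
```

View pics/w5.png

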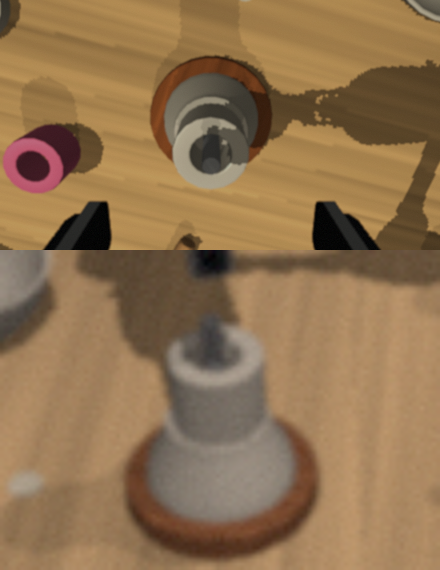

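The ring sits upright on the bell, centred round the post: wrist crop ring (211,153), post tip (211,155). Now to the cap.

```bash
python3 -m handwheel '[{"hand":1,"dx":0,"dy":0.035,"dz":0.0255,"rx":0,"ry":0,"rz":0},{"hand":1,"dx":0,"dy":0.042,"dz":0.0305,"rx":0,"ry":0,"rz":0},{"hand":1,"dx":0.01,"dy":0.042,"dz":0.0305,"rx":0,"ry":0,"rz":0},{"hand":1,"dx":0.01,"dy":0.042,"dz":0.0305,"rx":0,"ry":0,"rz":0},{"hand":1,"dx":0.015,"dy":0.042,"dz":0.0305,"rx":0,"ry":0,"rz":0},{"hand":1,"dx":0.015,"dy":0.042,"dz":0.0305,"rx":0,"ry":0,"rz":0},{"hand":1,"dx":0,"dy":0,"dz":0,"rx":0,"ry":0,"rz":0},{"hand":1,"dx":0,"dy":0,"dz":0,"rx":0,"ry":0,"rz":0}]' 30
python3 - <<'E'
from h import *
s,M,p=tool(); d=get_image("wrist"); im=d["img"][:,:,::-1].copy()
print(p,M.round(3)); cv2.imwrite("pics/w6.png",im[100:350,150:500])
np.savez("w6.npz",M=M,p=p)
E
```

```text
clock: 10.65
eef_pos: [0.4799, -0.2633, 0.1967]
tool_rot: [-0.093, -0.7, -0.095, 0.701]
wrist_force: [0.2, 1.2, 1.1]
finger_gap: 0.0854
[ 0.47989166 -0.26333054  0.1967222 ] [[-0.002  0.264 -0.965]
 [ 0.002 -0.965 -0.264]
 [-1.    -0.002  0.001]]
```

View pics/w6.png

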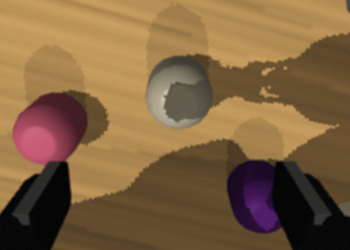

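The white cap is at crop (179.5,92.5), full-image (329.5,192.5). Pink is to the left at (50,130) and purple at (260,195), and both clear the jaws.

Run:
```python
from h import *
d=get_image("wrist"); z=np.load("w6.npz");s,M,p=tool()
for h in(.023,.03):
    w=wristpix((329.5,192.5),h,d,z["M"],z["p"]); print(w,p,M.T@(np.array([*w[:2],.078])-p))
```

```text
[ 0.48414848 -0.26874642  0.023     ] [ 0.48061975 -0.26266367  0.19756761] [ 0.11956044  0.00691831 -0.00181704]
[ 0.48622604 -0.26801844  0.03      ] [ 0.48061975 -0.26266367  0.19756761] [ 0.11956001  0.00676858 -0.00401336]
```

```bash
python3 -m handwheel '[{"hand":1,"dx":0.01,"dy":0.006,"dz":-0.003,"rx":0,"ry":0,"rz":0},{"hand":1,"dx":0.03,"dy":0,"dz":0,"rx":0,"ry":0,"rz":0},{"hand":1,"dx":0.03,"dy":0,"dz":0,"rx":0,"ry":0,"rz":0},{"hand":1,"dx":0.025,"dy":0,"dz":0,"rx":0,"ry":0,"rz":0},{"hand":1,"dx":0.015,"dy":0,"dz":0,"rx":0,"ry":0,"rz":0},{"hand":1,"dx":0.009,"dy":0,"dz":0,"rx":0,"ry":0,"rz":0},{"hand":1,"dx":0,"dy":0,"dz":0,"rx":0,"ry":0,"rz":0}]' 30; python3 -m handwheel '[{"hand":0,"dx":0,"dy":0,"dz":0,"rx":0,"ry":0,"rz":0},{"hand":0,"dx":0,"dy":0,"dz":0,"rx":0,"ry":0,"rz":0},{"hand":0,"dx":0,"dy":0,"dz":0,"rx":0,"ry":0,"rz":0},{"hand":0,"dx":0,"dy":0,"dz":0,"rx":0,"ry":0,"rz":0},{"hand":0,"dx":0,"dy":0,"dz":0,"rx":0,"ry":0,"rz":0},{"hand":0,"dx":0,"dy":0,"dz":0,"rx":0,"ry":0,"rz":0}]' 30
```

```text
clock: 11.62
eef_pos: [0.4851, -0.2687, 0.0786]
tool_rot: [-0.094, -0.701, -0.095, 0.701]
wrist_force: [0.1, 0.3, -0.1]
finger_gap: 0.0854
clock: 12.38
eef_pos: [0.4852, -0.2689, 0.08]
tool_rot: [0.095, 0.701, 0.094, -0.7]
wrist_force: [0.3, 0.7, 5.8]
finger_gap: 0.0475
```

```bash
python3 -m handwheel '[{"hand":0,"dx":-0.015,"dy":0,"dz":0,"rx":0,"ry":0,"rz":0},{"hand":0,"dx":-0.04,"dy":0,"dz":0,"rx":0,"ry":0,"rz":0},{"hand":0,"dx":-0.04,"dy":0,"dz":0,"rx":0,"ry":0,"rz":0},{"hand":0,"dx":-0.04,"dy":0,"dz":0,"rx":0,"ry":0,"rz":0},{"hand":0,"dx":-0.035,"dy":-0.03,"dz":-0.021,"rx":0,"ry":0,"rz":0},{"hand":0,"dx":0,"dy":-0.045,"dz":-0.031,"rx":0,"ry":0,"rz":0},{"hand":0,"dx":0,"dy":-0.045,"dz":-0.031,"rx":0,"ry":0,"rz":0},{"hand":0,"dx":0,"dy":-0.06,"dz":-0.042,"rx":0,"ry":0,"rz":0},{"hand":0,"dx":0,"dy":0,"dz":0,"rx":0,"ry":0,"rz":0},{"hand":0,"dx":0,"dy":0,"dz":0,"rx":0,"ry":0,"rz":0}]' 30
python3 - <<'E'
from h import *
s,M,p=tool(); d=get_image("wrist"); im=d["img"][:,:,::-1].copy()
print(p,M.round(3),M.T@(np.array([.5873,.0192,.2])-p)); cv2.imwrite("pics/w7.png",im[100:400,50:500])
np.savez("w7.npz",M=M,p=p)
E
```

```text
clock: 13.62
eef_pos: [0.554, -0.0722, 0.2492]
tool_rot: [-0.095, -0.701, -0.094, 0.701]
wrist_force: [0.0, -0.5, -2.1]
finger_gap: 0.0478
[ 0.55395283 -0.07224807  0.24920675] [[-0.     0.266 -0.964]
 [-0.001 -0.964 -0.266]
 [-1.     0.001  0.   ]] [ 0.04910386 -0.07934206 -0.05647776]
```

View pics/w7.png

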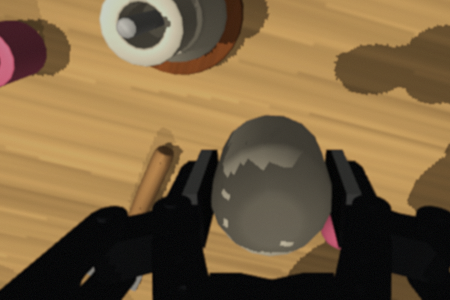

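The cap is held upright, its silhouette centre at full-image (321,284). The post tip is at (177,129).

Run:
```python
from h import *
d=get_image("wrist"); z=np.load("w7.npz"); w=wristpix((177,129),.126,d,z["M"],z["p"]); r=wristpix((321.5,284),z["p"][2]-.054,d,z["M"],z["p"]);s,M,p=tool()
print("post",w,"cap",r,p, M.T@(w-r), M.T@(r-p),M.T@(w-p))
```

```text
post [0.58634133 0.01761905 0.126     ] cap [ 0.55539414 -0.07277785  0.19520675] [ 0.55379745 -0.07335866  0.24906342] [ 0.06913512 -0.0790966  -0.05369325] [ 0.05385593 -0.00017493 -0.00171322] [ 0.12299105 -0.07927153 -0.05540647]
```

```bash
python3 -m handwheel '[{"hand":0,"dx":0,"dy":-0.027,"dz":-0.019,"rx":0,"ry":0,"rz":0},{"hand":0,"dx":0,"dy":-0.027,"dz":-0.019,"rx":0,"ry":0,"rz":0},{"hand":0,"dx":0,"dy":-0.025,"dz":-0.017,"rx":0,"ry":0,"rz":0},{"hand":0,"dx":0,"dy":0,"dz":0,"rx":0,"ry":0,"rz":0},{"hand":0,"dx":0,"dy":0,"dz":0,"rx":0,"ry":0,"rz":0},{"hand":0,"dx":0.015,"dy":0,"dz":0,"rx":0,"ry":0,"rz":0},{"hand":0,"dx":0.01,"dy":0,"dz":0,"rx":0,"ry":0,"rz":0},{"hand":0,"dx":0,"dy":0,"dz":0,"rx":0,"ry":0,"rz":0}]' 30
python3 - <<'E'
from h import *
s,M,p=tool();print(p,M.T@(np.array([.5869,.0186,.182])-p))
E
```

```text
clock: 14.72
eef_pos: [0.5853, 0.0181, 0.2222]
tool_rot: [-0.094, -0.7, -0.094, 0.702]
wrist_force: [-0.7, -0.6, -0.9]
finger_gap: 0.0474
[0.58533825 0.01806366 0.22220437] [ 4.01988226e-02 -6.24186954e-05 -1.78023701e-03]
```

```bash
python3 -m handwheel '[{"hand":0,"dx":0.01,"dy":0,"dz":0,"rx":0,"ry":0,"rz":0},{"hand":0,"dx":0.013,"dy":0,"dz":0,"rx":0,"ry":0,"rz":0},{"hand":0,"dx":0.01,"dy":0,"dz":0,"rx":0,"ry":0,"rz":0},{"hand":0,"dx":0.003,"dy":0,"dz":0,"rx":0,"ry":0,"rz":0},{"hand":0,"dx":0.001,"dy":0,"dz":0,"rx":0,"ry":0,"rz":0},{"hand":0,"dx":0,"dy":0,"dz":0,"rx":0,"ry":0,"rz":0},{"hand":0,"dx":0,"dy":0,"dz":0,"rx":0,"ry":0,"rz":0}]' 30; python3 -m handwheel '[{"hand":0,"dx":0.001,"dy":0,"dz":0,"rx":0,"ry":0,"rz":0},{"hand":0,"dx":0.001,"dy":0,"dz":0,"rx":0,"ry":0,"rz":0},{"hand":0,"dx":0,"dy":0,"dz":0,"rx":0,"ry":0,"rz":0},{"hand":0,"dx":0,"dy":0,"dz":0,"rx":0,"ry":0,"rz":0}]' 30
```

```text
clock: 15.6
eef_pos: [0.5866, 0.0185, 0.1873]
tool_rot: [0.095, 0.701, 0.094, -0.7]
wrist_force: [-0.3, 0.5, -1.7]
finger_gap: 0.0475
clock: 16.1
eef_pos: [0.5863, 0.0185, 0.1849]
tool_rot: [-0.094, -0.701, -0.094, 0.701]
wrist_force: [-0.5, -0.3, -1.7]
finger_gap: 0.0475
```

```bash
python3 -m handwheel '[{"hand":0,"dx":0.001,"dy":0,"dz":0,"rx":0,"ry":0,"rz":0},{"hand":0,"dx":0.001,"dy":0,"dz":0,"rx":0,"ry":0,"rz":0},{"hand":0,"dx":0,"dy":0,"dz":0,"rx":0,"ry":0,"rz":0},{"hand":0,"dx":0,"dy":0,"dz":0,"rx":0,"ry":0,"rz":0}]' 30;python3 -m handwheel '[{"hand":0,"dx":0.001,"dy":0,"dz":0,"rx":0,"ry":0,"rz":0},{"hand":0,"dx":0,"dy":0,"dz":0,"rx":0,"ry":0,"rz":0},{"hand":0,"dx":0,"dy":0,"dz":0,"rx":0,"ry":0,"rz":0}]' 30
```

```text
clock: 16.6
eef_pos: [0.5863, 0.0185, 0.1828]
tool_rot: [-0.094, -0.701, -0.094, 0.701]
wrist_force: [-0.5, -0.3, -1.4]
finger_gap: 0.0475
clock: 16.98
eef_pos: [0.5864, 0.0185, 0.1821]
tool_rot: [0.094, 0.701, 0.094, -0.701]
wrist_force: [1.5, 0.1, -0.6]
finger_gap: 0.0475
```

```bash
python3 -m handwheel '[{"hand":0,"dx":0.001,"dy":0,"dz":0,"rx":0,"ry":0,"rz":0},{"hand":0,"dx":0,"dy":0,"dz":0,"rx":0,"ry":0,"rz":0},{"hand":0,"dx":0,"dy":0,"dz":0,"rx":0,"ry":0,"rz":0}]' 30
```

```text
clock: 17.35
eef_pos: [0.5864, 0.0185, 0.182]
tool_rot: [0.095, 0.701, 0.094, -0.7]
wrist_force: [-1.2, 0.1, 5.1]
finger_gap: 0.0478
```

Contact came at the expected height (+5 N at z = 0.182). Releasing, rising and moving clear.

```bash
python3 -m handwheel '[{"hand":0.7,"dx":0,"dy":0,"dz":0,"rx":0,"ry":0,"rz":0},{"hand":0.8,"dx":0,"dy":0,"dz":0,"rx":0,"ry":0,"rz":0},{"hand":1,"dx":0,"dy":0,"dz":0,"rx":0,"ry":0,"rz":0},{"hand":1,"dx":0,"dy":0,"dz":0,"rx":0,"ry":0,"rz":0},{"hand":1,"dx":-0.02,"dy":0,"dz":0,"rx":0,"ry":0,"rz":0},{"hand":1,"dx":-0.03,"dy":0,"dz":0,"rx":0,"ry":0,"rz":0},{"hand":1,"dx":-0.03,"dy":0,"dz":0,"rx":0,"ry":0,"rz":0},{"hand":1,"dx":-0.03,"dy":0,"dz":0,"rx":0,"ry":0,"rz":0},{"hand":1,"dx":0,"dy":0,"dz":0,"rx":0,"ry":0,"rz":0},{"hand":1,"dx":0,"dy":0,"dz":0,"rx":0,"ry":0,"rz":0}]' 30
python3 - <<'E'
from h import *
s,M,p=tool(); d=get_image("wrist"); im=d["img"][:,:,::-1].copy()
S=get_image("side")["img"][160:270,220:350,::-1]
print(p); cv2.imwrite("pics/w8.png",np.hstack([cv2.resize(im[50:350,150:500],(400,343)),cv2.resize(S,(400,343))]))
E
```

```text
clock: 18.6
eef_pos: [0.5858, 0.0185, 0.29]
tool_rot: [-0.094, -0.7, -0.094, 0.701]
wrist_force: [-0.4, 0.2, 0.1]
finger_gap: 0.0852
[0.58584182 0.01853141 0.29002815]
```

View pics/w8.png

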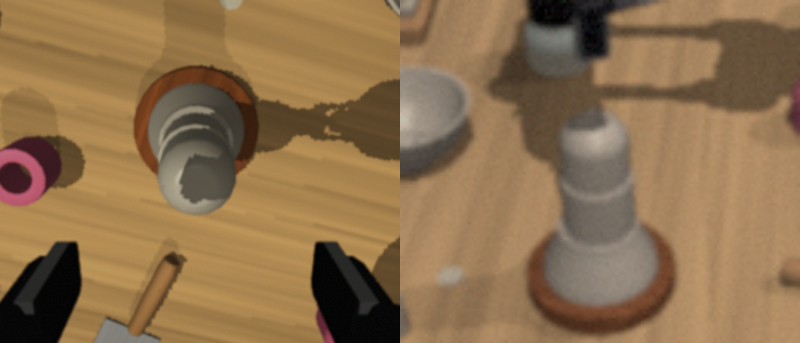

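The stack stands upright: the cap (side pane 597,150) rests on the ring (598,210) on the bell, and the gripper is clear.

```bash
python3 -c "from plant import hand_in; print(hand_in())"
```

```text
the job is handed in; nothing more can be done
None
```

I fitted the tall white ring over the post onto the bell, put the white domed cap on top of it, and handed the job in at about 18.7 s of the 54 s allowed.

- **Seating:** I lowered both pieces slowly until the wrist force showed contact. The gripper was at 0.139 m for the ring and 0.182 m for the cap, both within 1 mm of what I worked out beforehand, and the push was about 5 N each time.
- **Final look:** the last wrist and side views show the stack upright and centred, with the open gripper well above it and about 0 N at the wrist.
- **Not measured:** I judged the final tilt and centring by eye from those images.
- **Disagreements:** the side camera placed things up to about 1 cm away from the top camera, most of all for the cap. I used the wrist camera to settle the positions, and it agreed with the top camera to within about 2 mm for the post and 4 mm for the ring and cap.
- **Refused move:** one command was rejected because some rows lacked keys. It had no effect, and I resent it in full.

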